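Pin a board test fixture shut

TASK

The cover of the board test fixture stands open. Swing it fully down over the board, then take the lock pin from its cradle and push it from the fixture's right-hand side (as you face it) through the first ear, the cover's lug and the second ear until its collar is home against the ear, and let go of it. Leave the loose tools and supplies around where they are.

Things in the scene. Friction and masses are not known exactly. Their poses are not given: they have to be found in the camera images.
- test_fixture: Fixture screwed to the bench: aluminium base plate 200 x 124 x 12 mm, a green circuit board in a black nest on it. Origin: centre of its underside; x from its front (two steel ears) to its back (cover hinge), y to its left, z up. The ears are 32 (x) x 14 (y) mm, 66 mm high, at x = -75 mm, y = -26 to -12 and +12 to +26 mm, each with a 14.5 mm hole along y.
- bore (a point): On the common axis of the ears' holes, midway between the ears, at fixture x = -75, y = 0, z = 50 mm; axes as the fixture's. The pin enters at y = -26 mm (outer face of the right-hand ear, mouth flared by 3 mm) and travels along +y. Beside the ears the axis is free: only the 12 mm base plate below, the shut cover's frame 45 mm behind (+x).
- cover_hinge (a point): Middle of the cover's hinge axis, at fixture x = +85 mm, y = 0, z = 50 mm; axes as the fixture's; the hinge runs along y.
- cover (a joint): Cover's hinge angle in rad: 0 = fully shut on its hard stop (cover level, the lug's hole in line with the ears' holes), 1.2 = widest open, front edge swung up and back. Stiff friction hinge: it stays where left; under 10 N along the arc at the thumb pad closes it.
- thumb_pad (a point): Top centre of the black ribbed thumb pad (30 x 30 x 8 mm) on the lug at the cover's free front end: 160 mm in front of the hinge axis and, shut, 24 mm above it (74 mm above the bench). z is the cover's outward normal. The steel lug below is 30 x 18 (y) x 30 mm with a 14.5 mm hole along y, 160 mm from the hinge axis, and drops between the ears with 3 mm spare each side.
- lock_pin: Loose lock pin, 139 mm long, about 0.12 kg, round about its x axis, which points from handle to tip. Origin on the axis at the collar's front face. Steel shank 12 mm diameter, x = 0 to 84 mm, the last 8 mm tapering to 4 mm; collar 26 mm diameter, x = -5 to 0; black handle 20 mm diameter, x = -55 to -5. It lies level in its cradle, axis 45 mm above the bench, tip roughly to the robot's left.
- pin_tip (a point): The pin's tip, on its axis, 84 mm in front of the collar's front face; axes as the pin's.
- pin_handle (a point): Middle of the pin's black handle, on its axis, 30 mm behind the collar's front face; axes as the pin's. The handle overhangs the cradle freely, for gripping across from above.
- pin_cradle: Grey cradle fixed to the bench: base 88 x 60 x 10 mm, with two V posts 9 mm thick, up to 52 mm high, that hold the pin's shank. Origin on the bench under the pin's collar; x points along the lying pin to its tip. (A green screw vice, 82 x 242 x 70 mm high, always stands on the bench at about x = 0.55 to 0.63 m, y = -0.25 to 0.01 m; pass over it or on the robot's side of it.)
- insulating_tape: Loose roll of black tape, 56 mm diameter, 19 mm high; bystander.
- side_cutters: Loose cutters with red handles, 129 mm long, lying flat; bystander.
- flux_jar: Loose jar, 50 mm diameter, 26 mm high, white lid; bystander.
- screwdriver: Loose screwdriver with green handle, 172 mm long; bystander.
- spare_board: Loose green circuit board about 99 x 70 x 19 mm lying on the bench; bystander.

How it is judged (in metres and radians):
On the way, in this order (a step that is already met when the one before it is completed fails the run):
1. the cover is fully shut (value of joint cover below 0.03 rad), for 0.2 s.
2. the pin's tip has passed through the first ear into the shut cover's lug (value of joint cover below 0.03 rad and y of pin_tip in the frame of bore above 0 m and x of pin_tip in the frame of bore between -0.007 and 0.007 m and z of pin_tip in the frame of bore between -0.007 and 0.007 m).
At the end, for the whole second after the job is handed in: The cover is shut (within 0.03 rad), the pin lies through both ears and the lug along the bore (tip within 8 mm of the axis, within 0.12 rad of it) with its collar within 5 mm of the right-hand ear, at rest (value of joint cover below 0.03 rad and y of pin_tip in the frame of bore above 0.053 m and x of pin_tip in the frame of bore between -0.008 and 0.008 m and z of pin_tip in the frame of bore between -0.008 and 0.008 m and angle between the x axis of lock_pin and the y axis of bore, either way round below 0.12 rad and linear speed of lock_pin below 0.02 m/s); the robot touches nothing.
It fails at once if a loose bystander was moved by more than 30 mm (distance of any of insulating_tape, side_cutters, flux_jar, screwdriver, spare_board from where it was at the start of the episode above 0.03 m).
It also fails if it takes over 64 s, if anything falls off the work surface, if the arm or the gripper's body presses on something with over 40 N, if the wrist force passes 120 N, or if a joint passes its speed limit or range.

ROBOT

A 6-joint arm with a two-finger parallel gripper is mounted at the origin on a cart in front of the work surface, level with it; the furniture and walls round the work are solid. World frame = base frame: x ahead of the robot, y to its left, z up, the work surface at z = 0. Lengths are in m, angles in degrees, forces in N, time in s.
With the tool pointing down it reaches from about 0.35 to 0.875 m from the base axis. Payload 4.2 kg.
Tool frame: the origin (TCP) lies midway between the tips of the shut fingers; the grasp point (between the pads) lies 19 mm behind it; z points along the fingers, y is the line along which they close (so a half turn about z gives the same grasp; the last joint's range is limited). The gripper opens to 87 mm and grips with 3 to 60 N. Pads are 19 mm wide; open, the fingers measure 117 mm over their backs; the gripper's body (75 mm by 190 mm) begins 51 mm behind the grasp point.
Start: joints at [-55.084, 22.042, 0.453, 0, -68.411, -14.817], TCP at [0.215, -0.587, 0.223] pointing down, gripper open.
Joint ranges: [-179.83, 179.83], [-69.29, 118.12], [-61.27, 80.66], [-181.25, 117.63], [-171.15, -9.14], [-177.46, 177.46]. Speed limits (degrees/s): [159.86, 159.86, 180, 180, 180, 180].

INTERFACE

Orientations are given as [roll, pitch, yaw] about the fixed x, y, z axes, in that order (R = Rz(yaw) Ry(pitch) Rx(roll)).
In Python, from workcell import env gives the robot as it stands. The module is installed in compiled form; this text tells all that it offers. Calls block until the motion is done:
- env.goto(position, orientation): joint-space move of the TCP to a pose.
- env.move_straight(position, rotation=None, rate=0.15, force_limit=None): straight line of the TCP; rotation=None keeps the orientation; rate is the mean speed in m/s. With force_limit (N) it stops when the force on the tool has changed by that much, and returns True; else False.
- env.set_joints(angles): joint-space move.
- env.gripper_to(opening, grasp_force=None): opening from 0.0 (shut) to 1.0 (fully open); grasp_force is the grip in N (None keeps the last); returns when the fingers have stopped.
- env.dwell(seconds).
- env.inverse_kinematics(position, orientation): joint angles nearest the present ones, or None.
- env.read_state(): the state.
- env.grab_frame(name): name is "side" or "top" or "wrist"; returns a dict with "image" (420x560x3 uint8, blue, green, red), "fx", "fy", "cx", "cy" (pixels), "position" and "orientation" of the camera in the world. Camera axes: x right, y up, looking along -z (the intrinsics and any distortion apply to the point x, -y, -z); pixel columns grow to the right and rows downward; lengths in m; the calibration is good to about 2 mm. A picture is of the moment at which its call begins. There is no depth.
A pose or a line that the arm cannot do raises env.Unreachable and nothing moves.
- env.close_job(): hands the job in; it is judged then, once.
Trained networks look in a picture, given as the dict that the camera call returned (one of the last four; its "shot" number tells which), for a name from the list of things; names that differ only in an ending like _2 or _b are one class to them, and where a whole thing is asked for, a point or a joint stands for the part that bears it (a point fixed in the world has none). Each returns a list of dicts, best first, with "score" (0 to 1); they miss things now and then, are a little off and sometimes report something else, mostly with a low value. They report only what shows in the picture. A call takes as long as a camera call.
- env.search_frame(picture, thing): "xyz" ([x, y, z] in m, in world coordinates, good to about 4 mm: the middle of the surface that is visible of it).
- env.trace(picture, thing): "mask" (420x560 bool, what is visible of it).
The state is a dict: "clock": time; "joint_positions": joint angles; "qvel": joint speeds; "joint_torque": joint torques, N m; "position": TCP position; "tool_rot": TCP orientation; "force": force on the tool from outside, world axes, zero at the start; "wrist_torque": the same for the moment, N m; "opening": opening from 0.0 (shut) to 1.0 (fully open); "finger_force": force on a finger pad.
Only numpy, scipy, OpenCV 4.12 (cv2) and the standard library are available. Lean on these libraries where they do the work, as an engineer would, in place of code of your own. Each camera call takes 0.05 s, during which the arm holds its last target. There are 200 camera calls.

## Working session

There is one attempt and no reset: what is moved stays moved. The work goes in short steps, each a Python script; the robot and the scene stay as the last script left them, time stands still between calls to the robot, and variables do not carry over. Pictures are saved under pics/ and viewed, at most 10 in all, crops included, and the job is handed in when it is done.

```bash
mkdir -p pics; python3 - <<'E'
from workcell import env
import cv2
s=env.read_state();print(s)
for n in ("side","top"):
    p=env.grab_frame(n);cv2.imwrite(f"pics/{n}0.png",p["image"])
    print(n,{k:v for k,v in p.items() if k!="image"})
    for t in ("test_fixture","thumb_pad","lock_pin","pin_handle","pin_cradle","pin_tip","insulating_tape","side_cutters","flux_jar","screwdriver","spare_board"):
        try:
            r=env.search_frame(p,t); print(t,[(x["xyz"],x["score"]) for x in r[:2]])
        except Exception as e: print(t,e)
E
```

```text
{'clock': 0.0, 'joint_positions': array([-5.50842886e+01,  2.20908342e+01,  3.78264064e-01, -2.83730505e-02,
       -6.84107984e+01, -1.48155714e+01]), 'qvel': array([-0.02175151, -0.00611872,  0.02935405, -0.01320858,  0.01084937,
       -0.09524187]), 'joint_torque': array([ 6.16571979e-04, -3.90663886e+01,  1.87409502e+01,  4.22018319e+00,
        1.10230819e-02, -1.87949158e-04]), 'position': array([ 0.21458076, -0.58635771,  0.22145008]), 'tool_rot': array([ 1.79873990e+02, -6.06331643e-03, -1.59910322e+02]), 'force': array([-0.36970706, -0.57654413,  0.44185023]), 'wrist_torque': array([-0.04563056,  0.0063598 , -0.00857677]), 'finger_force': 0.0, 'opening': 0.9995019214865831}
side {'fx': 403.3550501110735, 'fy': 403.3550501110735, 'cx': 278.4536705008478, 'cy': 211.86685492675264, 'position': array([-0.14555725, -0.46962964,  1.02149365]), 'orientation': array([ 41.11576518,  -0.24681507, -55.51811739]), 'shot': 1}
test_fixture [([0.4853, 0.1529, 0.0057], 0.68)]
thumb_pad []
lock_pin [([0.4794, -0.3484, 0.0502], 0.84), ([0.661, -0.4092, 0.0208], 0.39)]
pin_handle [([0.4767, -
[... 442 characters left out ...]
array([0.27121454, 0.0085279 , 1.23455278]), 'orientation': array([ 1.43261708e+01,  9.41596626e-02, -9.57036675e+01]), 'shot': 2}
test_fixture [([0.544, 0.2008, 0.0227], 0.92)]
thumb_pad [([0.5904, 0.2006, 0.1044], 0.58)]
lock_pin [([0.4785, -0.3415, 0.047], 0.67), ([0.589, 0.201, 0.1084], 0.52)]
pin_handle [([0.48, -0.3431, 0.048], 0.76)]
pin_cradle [([0.4819, -0.3, 0.0095], 0.65)]
pin_tip [([0.4768, -0.3448, 0.049], 0.79)]
insulating_tape [([0.6663, 0.0294, 0.0192], 0.74)]
side_cutters [([0.4468, -0.083, 0.0065], 0.82)]
flux_jar [([0.6156, -0.3141, 0.0267], 0.73)]
screwdriver [([0.6607, -0.3909, 0.0196], 0.73), ([0.5436, 0.2005, 0.02], 0.49)]
spare_board [([0.4633, 0.4159, 0.0083], 0.81)]
```

View pics/top0.png

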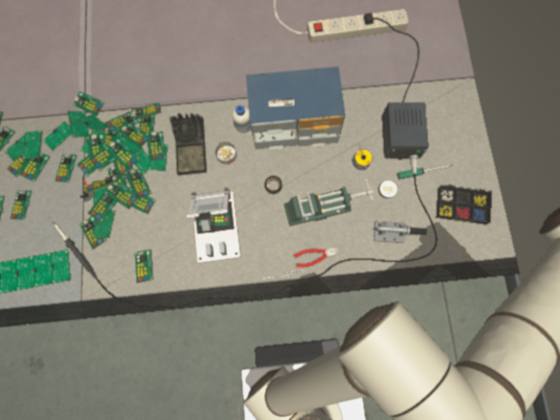

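View pics/side0.png

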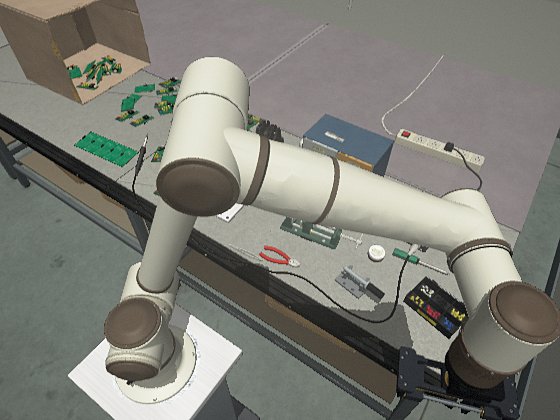

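```bash
python3 - <<'E'
from workcell import env
import cv2
env.goto([0.42,-0.33,0.36],[180,0,-90])
p=env.grab_frame("wrist");cv2.imwrite("pics/w1.png",p["image"]);print({k:v for k,v in p.items() if k!="image"})
for t in ("lock_pin","pin_handle","pin_cradle","pin_tip"):
    print(t,[(x["xyz"],x["score"]) for x in env.search_frame(p,t)[:2]])
env.goto([0.42,0.18,0.40],[180,0,-90])
p=env.grab_frame("wrist");cv2.imwrite("pics/w2.png",p["image"]);print({k:v for k,v in p.items() if k!="image"})
for t in ("test_fixture","thumb_pad","cover"):
    print(t,[(x["xyz"],x["score"]) for x in env.search_frame(p,t)[:2]])
print(env.read_state()["joint_positions"],env.read_state()["clock"])
E
```

```text
{'fx': 324.15679840980766, 'fy': 324.15679840980766, 'cx': 279.78217655748017, 'cy': 206.4904911523936, 'position': array([ 0.4189543 , -0.40271258,  0.52090325]), 'orientation': array([-1.55012372e+01, -7.07766472e-02,  1.79893370e+02]), 'shot': 3}
lock_pin [([0.4862, -0.3531, 0.0514], 0.82)]
pin_handle [([0.4789, -0.3504, 0.0513], 0.82)]
pin_cradle [([0.4783, -0.3057, 0.0105], 0.77)]
pin_tip [([0.4807, -0.3492, 0.0461], 0.87)]
{'fx': 324.15679840980766, 'fy': 324.15679840980766, 'cx': 279.78217655748017, 'cy': 206.4904911523936, 'position': array([0.41949707, 0.10732452, 0.56157848]), 'orientation': array([-1.54569098e+01, -4.22762364e-03,  1.79919036e+02]), 'shot': 4}
test_fixture [([0.5474, 0.1932, 0.0208], 0.96)]
thumb_pad [([0.5833, 0.2003, 0.1138], 0.59)]
cover [([0.5818, 0.2004, 0.1163], 0.94)]
[ 4.35922566e+01  6.93325904e-01 -1.90078648e+00  2.15136504e-03
 -8.74196271e+01 -4.36668079e+01] 4.85
```

View pics/w1.png

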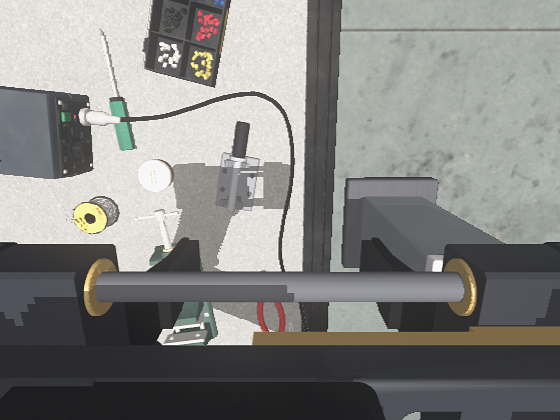

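View pics/w2.png

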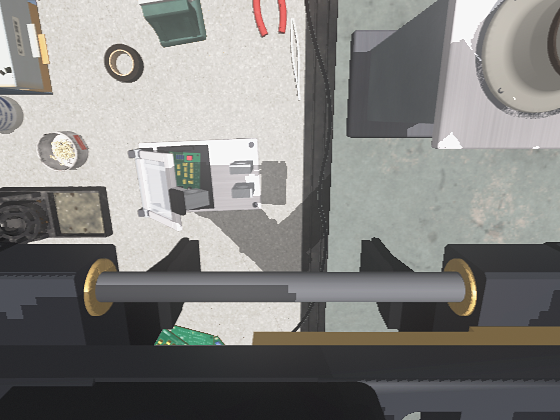

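```bash
python3 - <<'E'
import cv2,numpy as np
a=cv2.imread("pics/w2.png")[125:235,120:280]; b=cv2.imread("pics/w1.png")[110:220,205:275]
cv2.imwrite("pics/c1.png",cv2.resize(a,None,fx=5,fy=5,interpolation=cv2.INTER_CUBIC))
cv2.imwrite("pics/c2.png",cv2.resize(b,None,fx=5,fy=5,interpolation=cv2.INTER_CUBIC))
E
```

```text
(no output)
```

View pics/c1.png

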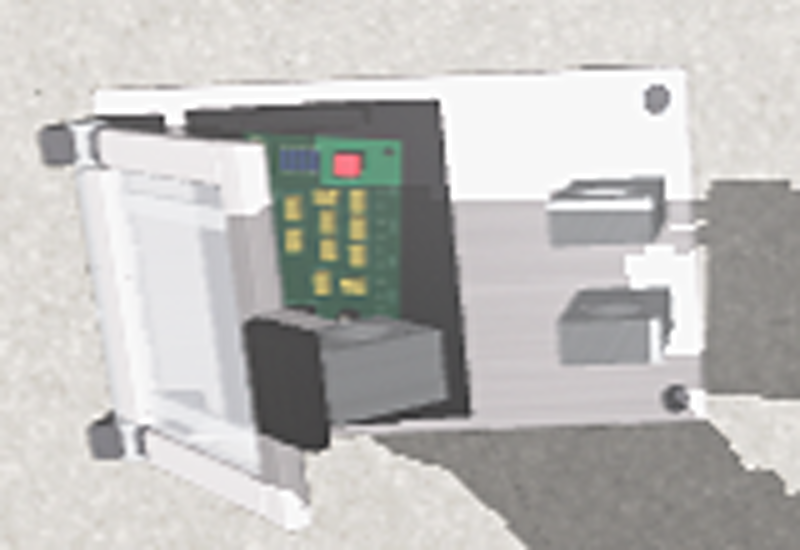

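View pics/c2.png

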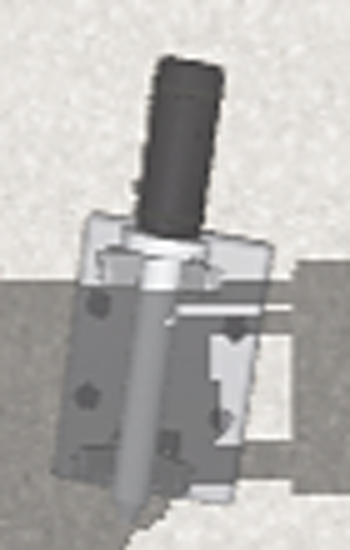

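```bash
cat > h.py <<'E'
import numpy as np
from scipy.spatial.transform import Rotation as R
from scipy.optimize import least_squares
F=324.1568;C=np.array([279.782,206.490])
def proj(P,pos,rpy):
    q=(np.asarray(P)-pos)@R.from_euler("xyz",rpy,degrees=True).as_matrix()
    return C+F*np.c_[q[:,0]/-q[:,2], -q[:,1]/-q[:,2]]
def pt(l,x0,y0,s=5): return (np.array(l,float)+.5)/s-.5+[x0,y0]
def cov(r,y,h,th): # cover point -> fixture
    return [.085-r*np.cos(th)+h*np.sin(th), y, .05+r*np.sin(th)+h*np.cos(th)]
def world(P,f): # f=x,y,yaw
    c,s=np.cos(f[2]),np.sin(f[2]);P=np.atleast_2d(P)
    return np.c_[f[0]+c*P[:,0]-s*P[:,1], f[1]+s*P[:,0]+c*P[:,1], P[:,2]]
E
python3 - <<'E'
from h import *
pos=[0.41949707,0.10732452,0.56157848];rpy=[-15.4569,-.00423,179.919]
fx=[(-.1,-.062,.012),(-.1,.062,.012),(.1,-.062,.012),
 (-.059,-.026,.066),(-.091,-.026,.066),(-.091,-.012,.066),(-.059,-.012,.066),
 (-.059,.012,.066),(-.091,.012,.066),(-.091,.026,.066),(-.059,.026,.066)]
pf=pt([(686,68),(705,420),(97,90),(550,212),(660,208),(664,240),(553,246),(560,322),(662,318),(662,362),(562,364)],120,125)
f=lambda p:(proj(world(np.array(fx),p),pos,rpy)-pf).ravel()
r=least_squares(f,[.545,.195,0],loss="soft_l1");print("fix",r.x,np.degrees(r.x[2]),f(r.x).reshape(-1,2).round(1).tolist())
cc=[(.145,-.015,.024),(.145,.015,.024),(.175,-.015,.016),(.175,.015,.016),(.175,-.009,-.014),(.175,.009,-.014)]
pc=pt([(245,322),(258,430),(322,334),(330,450),(440,330),(447,398)],120,125)
for t0 in(.4,.8,1.1):
  g=lambda t:(proj(world([cov(*c,t[0]) for c in cc],r.x),pos,rpy)-pc).ravel()
  q=least_squares(g,[t0],loss="soft_l1");print("th",q.x,q.cost,g(q.x).reshape(-1,2).round(1).tolist())
print("pad",world([cov(.16,0,.024,q.x[0])],r.x),"bore",world([(-.075,0,.05)],r.x))
# pin
pos=[0.4189543,-0.40271258,0.52090325];rpy=[-15.5012,-.0708,179.893]
pp=pt([(191,68),(174,236),(128,515)],205,110); X=[-.055,-.005,.084]
k=lambda p:(proj([[p[0]+np.cos(p[2])*x,p[1]+np.sin(p[2])*x,.045+(.007 if x==-.055 else .007 if x<0 else 0)] for x in X],pos,rpy)-pp).ravel()
r=least_squares(k,[.48,-.33,1.57]);print("pin",r.x,np.degrees(r.x[2]),k(r.x).round(1))
E
```

```text
fix [0.55429781 0.20631291 0.03471565] 1.9890603437768428 [[0.7, -0.4], [0.7, 0.9], [-1.3, -0.3], [0.1, -2.0], [-1.0, -2.0], [-1.3, 0.7], [0.2, 0.2], [0.0, 0.2], [0.1, 0.3], [0.6, 0.2], [0.3, 0.5]]
th [0.81548089] 4.1057461632505206 [[-1.5, -0.9], [-1.0, 0.9], [0.8, -1.1], [2.0, 0.0], [-0.1, 0.1], [-0.1, 0.5]]
th [0.81548089] 4.1057461632505206 [[-1.5, -0.9], [-1.0, 0.9], [0.8, -1.1], [2.0, 0.0], [-0.1, 0.1], [-0.1, 0.5]]
th [0.81548089] 4.10574616325058 [[-1.5, -0.9], [-1.0, 0.9], [0.8, -1.1], [2.0, 0.0], [-0.1, 0.1], [-0.1, 0.5]]
pad [[0.54709254 0.20606267 0.1829413 ]] bore [[0.479343   0.20370976 0.05      ]]
pin [ 0.47902139 -0.34168174  1.38639811] 79.43476056480438 [ 0.9 -1.4 -1.   0.3  0.1  1.3]
```

```bash
cat > close.py <<'E'
from workcell import env
from h import *
import cv2
f=[.5543,.2063,.0347]
R0=R.from_euler("xyz",[180,0,-88],degrees=True)
def pose(th,h):
    a=min(th,.7)
    return world([cov(.16,0,h,th)],f)[0], (R.from_euler("z",f[2])*R.from_euler("y",max(a,0))*R.from_euler("z",-f[2])*R0).as_euler("xyz",degrees=True)
env.gripper_to(0.0)
env.goto(*pose(.82,.09))
p,o=pose(.82,.030);print(env.move_straight(p,o,.1,15),env.read_state()["force"])
for th in (.7,.55,.4,.25,.1):
    p,o=pose(th,.022);hit=env.move_straight(p,o,.1,35);s=env.read_state();print(th,hit,s["position"]-p,s["force"])
    if hit: break
else:
    p,o=pose(-.04,.022);print(env.move_straight(p,o,.05,30),env.read_state()["position"]-p,env.read_state()["force"])
    env.dwell(.3)
    im=env.grab_frame("side")
print(env.read_state()["clock"],env.read_state()["position"],env.read_state()["joint_positions"])
E
python3 close.py
```

```text
False [0.2745116  0.23682065 0.24794638]
0.7 False [ 4.04400854e-04 -1.56746556e-05  3.24884956e-04] [ 0.01746326 -0.25687299  0.84096422]
0.55 False [0.00043462 0.00020736 0.00111986] [ 0.40416194  0.65392613 -0.05412593]
0.4 False [0.00079319 0.00017147 0.00037857] [0.27096403 1.1180951  0.21369141]
0.25 False [0.00103505 0.00027461 0.00029486] [ 0.35365519  1.10560425 -0.36001131]
0.1 False [0.00120034 0.00046711 0.00044104] [ 0.3823315  -0.44110787  0.3475262 ]
True [0.00477768 0.00140633 0.00884385] [-0.69002842 -0.8883307   6.54219222]
10.8667 [0.48338898 0.20503429 0.07437761] [ 40.22723518  22.14006273 -23.38011421  -1.08488769 -45.38176685
 -37.46476344]
```

```bash
python3 - <<'E'
from workcell import env
import cv2
env.move_straight([.47,.2,.2],[180,0,-90],.25)
env.goto([0.42,0.16,0.36],[180,0,-90])
p=env.grab_frame("wrist");print(p["position"],p["orientation"],env.read_state()["clock"])
for t in ("thumb_pad","test_fixture"): print(t,[(x["xyz"],x["score"]) for x in env.search_frame(p,t)[:2]])
cv2.imwrite("pics/w3.png",p["image"]);a=p["image"][90:240,100:300];cv2.imwrite("pics/c3.png",cv2.resize(a,None,fx=4,fy=4,interpolation=cv2.INTER_CUBIC))
E
```

```text
[0.41943715 0.08801298 0.51999852] [-1.53990811e+01 -1.68767447e-01  1.79961585e+02] 12.3083
thumb_pad [([0.5718, 0.2027, 0.052], 0.95)]
test_fixture [([0.5528, 0.1912, 0.0465], 0.74)]
```

View pics/c3.png

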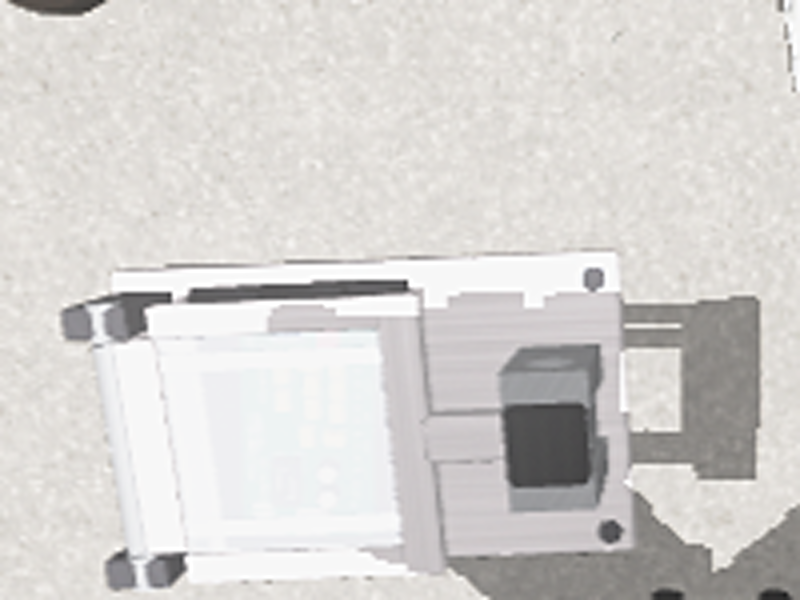

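```bash
python3 - <<'E'
from h import *
pos=[0.41943715,0.08801298,0.51999852];rpy=[-15.3991,-.16877,179.9616]
P=np.array([(-.1,-.062,.012),(-.1,.062,.012),(.1,-.062,.012),(-.06,-.015,.074),(-.09,-.015,.074),(-.09,.015,.074),(-.06,.015,.074),(-.059,.026,.066),(-.091,.026,.066),(-.059,-.026,.066)])
px=pt([(617,252),(633,548),(113,270),(503,405),(587,402),(592,484),(508,490),(510,510),(600,507),(500,374)],100,90,4)
f=lambda p:(proj(world(P,p),pos,rpy)-px).ravel()
r=least_squares(f,[.554,.206,.03],loss="soft_l1");print(r.x,f(r.x).reshape(-1,2).round(1).tolist(),world([(-.075,0,.05)],r.x))
E
python3 - <<'E'
from workcell import env
import cv2
# overhead look at the pin, then approach
env.goto([.474,-.33,.25],[180,0,-100.6])
p=env.grab_frame("wrist");print(p["position"],p["orientation"],env.read_state()["clock"],env.read_state()["joint_positions"])
a=p["image"][0:240,170:390];cv2.imwrite("pics/c4.png",cv2.resize(a,None,fx=2.5,fy=2.5,interpolation=cv2.INTER_CUBIC))
E
```

```text
[0.55474009 0.20571712 0.03794752] [[0.7, -0.7], [1.1, 0.8], [-1.5, -0.2], [-0.4, 0.4], [-0.1, 0.3], [0.0, 0.2], [0.1, -0.5], [0.4, 0.2], [-0.3, 0.2], [-0.1, -0.7]] [[0.47979408 0.20287174 0.05      ]]
[ 0.46040112 -0.40023339  0.41203577] [-1.54682085e+01  5.33774784e-02  1.69451838e+02] 14.2917 [-1.86849120e+01  1.63428213e+01 -3.86878951e+00 -2.86499437e-03
 -6.97355764e+01  8.17590620e+00]
```

View pics/c4.png

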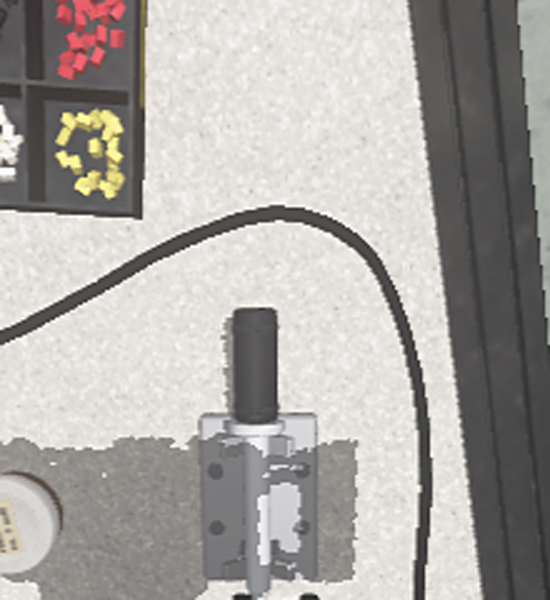

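```bash
cat > grasp.py <<'E'
from h import *
from workcell import env
pos=[0.46040112,-0.40023339,0.41203577];rpy=[-15.46821,.05338,169.45184]
pp=pt([(256,309),(255,427),(258,595)],170,0,2.5); X=[-.055,-.0025,.084]; Z=[.049,.05,.045]
k=lambda p:(proj([[p[0]+np.cos(p[2])*x,p[1]+np.sin(p[2])*x,z] for x,z in zip(X,Z)],pos,rpy)-pp).ravel()
r=least_squares(k,[.48,-.34,1.39]);c=r.x;yaw=np.degrees(c[2]);print(c,yaw,k(c).round(1))
g=c[:2]-.030*np.array([np.cos(c[2]),np.sin(c[2])]);o=[180,0,yaw-180]
env.gripper_to(0.75)
env.goto([*g,.10],o)
env.move_straight([*g,.026],o,.1,15)
env.gripper_to(0.0,40);s=env.read_state();print(g,s["position"],s["opening"],s["finger_force"],s["force"])
env.move_straight([*g,.16],o,.15)
s=env.read_state();print(s["opening"],s["finger_force"],s["force"],s["clock"])
import json;json.dump([*map(float,c)],open("pin.json","w"))
E
python3 grasp.py
```

```text
[ 0.480173   -0.34279946  1.38716469] 79.4786822674741 [-0.3 -1.6  0.4 -0.5 -0.2  2.7]
[ 0.47469496 -0.37229507] [ 0.47519664 -0.37249542  0.02612787] 0.21878419247295375 39.95848344638944 [ 0.65177621 -0.4918622   0.04379323]
0.21387101520053034 39.99369881115854 [ 0.06685574  0.44167887 -1.74772792] 18.9833
```

```bash
cat > ins.py <<'E'
from h import *
from workcell import env
import cv2
B=np.array([.4796,.2033,.0311]);yw=.0363;u=np.array([-np.sin(yw),np.cos(yw),0])
o=[180,0,np.degrees(yw)-90]
T=lambda d,dx=0,dz=0:B+u*d+np.array([np.cos(yw)*dx,np.sin(yw)*dx,dz])
E
python3 - <<'E'
from ins import *
env.goto([.475,-.2,.22],o)
env.goto(T(-.165,0,.1),o)
env.move_straight(T(-.165),o,.12)
env.dwell(.2);s=env.read_state();print(s["position"]-T(-.165),s["tool_rot"],s["force"],s["clock"],s["opening"])
ims=[]
for n in ("top","side"):
    p=env.grab_frame(n);q=[p["position"],R.from_euler("xyz",p["orientation"],degrees=True).as_matrix()]
    c=(T(-.06)-q[0])@q[1];uv=np.array([p["cx"]+p["fx"]*c[0]/-c[2],p["cy"]-p["fy"]*c[1]/-c[2]]).astype(int);print(n,uv)
    x0,y0=np.clip(uv-50,0,[460,320]);print(x0,y0);ims.append(cv2.resize(p["image"][y0:y0+100,x0:x0+100],None,fx=4,fy=4,interpolation=cv2.INTER_CUBIC))
cv2.imwrite("pics/c5.png",np.hstack(ims))
E
```

```text
[0.00048588 0.00018132 0.00072993] [-1.79907643e+02  3.35434429e-02 -8.79178255e+01] [-0.34963923  0.25005946 -1.39525529] 21.925 0.2170139731899622
top [237 247]
187 197
side [231 211]
181 161
```

View pics/c5.png

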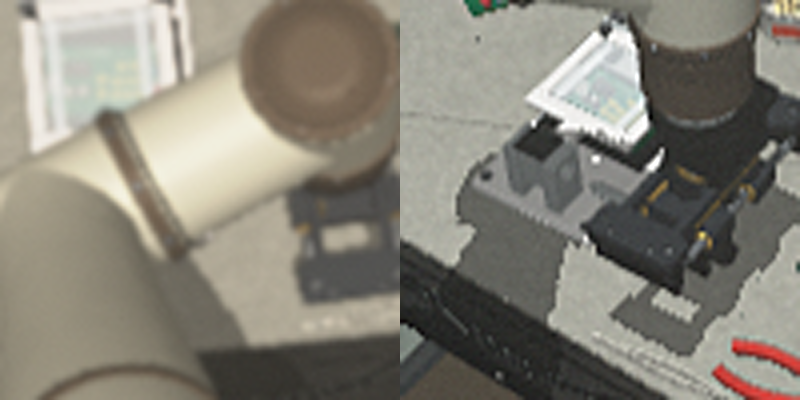

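The cover is shut, and in the side crop the pin's tip shows just right of the ears at about (600,185). I'm inserting it with a force guard.

```bash
python3 - <<'E'
from ins import *
for d in (-.135,-.12,-.105,-.09,-.075,-.062):
    h=env.move_straight(T(d),o,.06,12);s=env.read_state()
    print(d,h,((s["position"]-T(d))*1e3).round(1),s["force"].round(1),s["wrist_torque"].round(2),round(s["opening"],3),s["clock"])
    if h: break
E
```

```text
-0.135 False [-0.1  0.3 -0.1] [-0.5 -0.5 -0.7] [-0.14  0.1  -0.07] 0.216 22.675
-0.12 False [0.1 0.4 0. ] [ 0.4  0.4 -0.9] [-0.02  0.03 -0.01] 0.216 23.075
-0.105 False [0.1 0.5 0. ] [ 0.8  0.4 -2.1] [-0.   -0.05 -0.09] 0.219 23.475
-0.09 False [0.2 0.6 0. ] [ 0.6  0.1 -1.7] [ 0.06 -0.09 -0.08] 0.22 23.875
-0.075 False [0.2 0.6 0. ] [ 1.4 -0.6 -1.2] [ 0.15 -0.2  -0.01] 0.218 24.275
-0.062 False [0.2 0.6 0.1] [ 2.   0.9 -1.3] [ 0.17 -0.25 -0.08] 0.215 24.6417
```

```bash
python3 - <<'E'
from ins import *
h=env.move_straight(T(-.045),o,.03,25);s=env.read_state();print(h,((s["position"]-T(-.056))*1e3).round(1),s["force"].round(1),s["clock"])
env.gripper_to(0.42);p0=s["position"]
env.move_straight(p0+[0,0,.12],o,.1);print(env.read_state()["force"])
env.goto([.44,.05,.34],[180,0,-90])
p=env.grab_frame("wrist")
m=env.search_frame(p,"lock_pin")[:1];print(m and m[0]["xyz"],p["position"],p["orientation"],env.read_state()["clock"])
q=R.from_euler("xyz",p["orientation"],degrees=True).as_matrix();c=(T(-.03)-p["position"])@q
uv=np.array([p["cx"]+p["fx"]*c[0]/-c[2],p["cy"]-p["fy"]*c[1]/-c[2]]).astype(int)
x0,y0=np.clip(uv-60,0,[440,300]);print(x0,y0);cv2.imwrite("pics/c6.png",cv2.resize(p["image"][y0:y0+120,x0:x0+120],None,fx=5,fy=5,interpolation=cv2.INTER_CUBIC))
E
```

```text
True [ 0.1 -1.1 -0. ] [ 3.2 -2.9  0.8] 25.0167
[-0.60451264 -0.38965877 -0.64767431]
[0.4842, 0.142, 0.0553] [ 0.43929257 -0.021917    0.49996527] [-1.54510111e+01 -1.61626903e-01  1.79972160e+02] 27.975
192 187
```

View pics/c6.png

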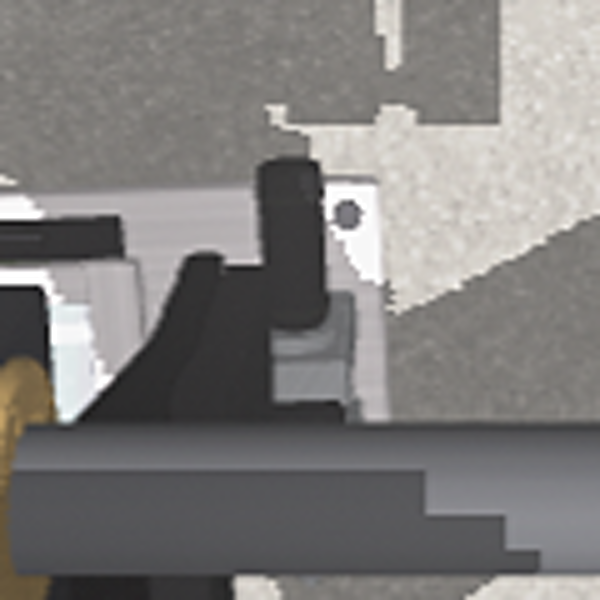

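```bash
python3 - <<'E'
from ins import *
pos=[0.43929257,-0.021917,0.49996527];rp=[-15.45101,-.16163,179.97216]
b=B.copy();b[2]=0
for e in (-.081,-.086,-.071):
    P=b+u*e; print(e,((proj([[P[0],P[1],.058],[P[0],P[1],.050]],pos,rp)-[192,187])*5+2).round())
P=b+u*-.026;print((proj([[P[0],P[1],.063]],pos,rp)-[192,187])*5+2)
P=b+u*-.026;print("ear top edge",(proj([[P[0]-.016,P[1],.066],[P[0]+.016,P[1],.066]],pos,rp)-[192,187])*5+2)
E
```

```text
-0.081 [[286. 174.]
 [288. 165.]]
-0.086 [[285. 157.]
 [287. 149.]]
-0.071 [[288. 207.]
 [290. 198.]]
[[296.0177208  358.11731395]]
ear top edge [[350.194596   362.36307058]
 [240.1112846  362.54357613]]
```

```bash
python3 -c "
from workcell import env
print(env.close_job())"
```

```text
the job is handed in; nothing more can be done
None
```

The cover is shut and the pin is through the ears and lug, released, with its collar home as far as contact force and the last picture show. I handed the job in at about 28 s; no verdict was returned.

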